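Third hand at the weld inspection desk

ROBOT

A 7-joint arm with a two-finger parallel gripper is mounted at the origin on the work surface. World frame = base frame: x ahead of the robot, y to its left, z up, the work surface at z = 0. Lengths are in m, angles in rad, forces in N, time in s.
With the tool pointing down it reaches from about 0.425 to 0.875 m from the base axis. Payload 4.7 kg.
Tool frame: the origin (TCP) lies midway between the tips of the shut fingers; the grasp point (between the pads) lies 19 mm behind it; z points along the fingers, y is the direction in which the jaws open and shut (so a half turn about z gives the same grasp; the last joint's range is limited). The gripper opens to 87 mm and grips with 3 to 60 N. Pads are 19 mm wide; open, the fingers measure 117 mm over their backs; the gripper's body (75 mm by 190 mm) begins 51 mm behind the grasp point.
Start: joints at [-1.195, 0.321, -0.07, 1.45, 0.023, 1.371, -0.057], TCP at [0.23, 0.608, 0.223] pointing down, gripper open.
Joint ranges: [-2.86, 2.86], [-0.3, 2.09], [-1.38, 1.24], [0.06, 2.45], [-1.56, 4.7], [0.09, 2.05], [-2.69, 2.69]. Speed limits (rad/s): [2.57, 2.57, 3.14, 3.14, 3.14, 3.14, 3.14].

INTERFACE

Orientations are given as a rotation vector (axis times angle).
In Python, from bench import monitor, eyes, order gives the robot as it stands. The module is installed in compiled form; this text tells all that it offers.
- The arm moves only by the shell command python3 -m pendant 'ROWS' [FORCE]. ROWS is JSON, a list of rows, each a list of 3 entries, a list of its own where there are three numbers: the turn, a rotation vector about the tool's x, y, z in degrees, then the shift along the tool's x, y, z in m, then the gripper command: -1 is fully open, 1 is shut, values between are in proportion. In form: [[[rx, ry, rz], [tx, ty, tz], hand], ...]. A call has 1 to 8 rows; each row shifts and turns the commanded pose from where the row before left it, along the tool's axes as they then stand; what a row does not reach is not made up. A row lasts 1/8 s, in which the tool goes at most 62.5 mm and 10.7 degrees, less where a joint would pass 70% of its speed; a pose out of reach is approached as far as the arm can. A call is refused whole if a number of a shift passes 0.0625 or a number of a turn 10.7, either way. A call with a gripper value outside its range is refused whole. The fingers move at their own pace and stop on an object; FORCE is the grip in N (left out, the last holds). Time passes only in rows, so rows that do not move let the fingers close. It gives the time, the measured TCP pose, the force and the opening at its end, in the units of the state.
- monitor.get_state(): the state, without advancing time (a new reading comes with each control period).
- eyes.get_image(name): name is "scene" or "top" or "wrist"; returns a dict with "color" (480x640x3 uint8, red, green, blue), "range_z" (480x640 float32, m along the optical axis (not along the pixel's ray), 0 where there is no reading), "fx", "fy", "cx", "cy" (pixels), "world_to_cam" (4x4, takes a point from world to camera coordinates). Camera axes: x right, y up, looking along -z (the intrinsics and any distortion apply to the point x, -y, -z); pixel columns grow to the right and rows downward; lengths in m; the calibration is good to about 2 mm. The wrist camera is an equidistant fisheye: a pixel r from the principal point sees the ray r / f radians off the axis. A picture is of the moment at which its call begins.
- order.close_job(): hands the job in, once; it reports no verdict.
The state is a dict: "time": time; "joint_positions": joint angles; "qd": joint speeds; "joint_torque": joint torques, N m; "position": TCP position; "tool_rot": TCP orientation; "ft_force": force on the tool from outside, world axes, zero at the start; "torque": the same for the moment, N m; "grip_width": opening from 0.0 (shut) to 1.0 (fully open).
Only numpy, scipy, OpenCV 4.12 (cv2) and the standard library are available. Lean on these libraries where they do the work, as an engineer would, in place of code of your own. Each camera call takes 0.05 s, during which the arm holds its last target.

TASK

Slide the blue vise's jaw well open by its red handle, lift the welded T-joint coupon up out of the vise and stand it on the bed of the aluminium fixture, its web along the bed's centre line. Push it end-on, squarely and centred, against the orange sprung stop until the pointers stand in the middle of the green (about 12 N, never bottoming the stop), and finish while still holding it pressed there, so that a colleague can clamp it. Leave the vise open, keep the coupon upright and leave the other things on the desk alone.

Things in the scene. Friction and masses are not known exactly. Their poses are not given: they have to be found in the camera images.
- vise: Blue vise fixed to the desk, base 110 x 225 x 20 mm; steel jaws 90 mm long (x), tops 40 mm up. Origin: at desk height under the coupon's seat; seat floor 20 mm up. y runs from the fixed to the sliding jaw, z up. Inner jaw walls at y = -31 and (closed) +31 mm, the sliding one with a lip 8 mm wide, 30 to 40 mm up, over the edge of the coupon's base: it cannot be lifted before the jaw is opened.
- vise_jaw (a joint): Sliding jaw of the vise, in m: 0 = closed, grows to 0.045 (fully open) as the jaw slides along the vise's +y. Moves freely by hand against about 4 N of friction and stays where it is left. It starts closed or up to 2 mm open.
- jaw_handle (a point): Point on the axis of the red upright round handle post on the sliding jaw, 70 mm above the desk. The post is 18 mm in diameter, free from 40 mm up, its top 88 mm above the desk. Moves with the jaw; closed, it stands 85 mm from the vise's origin along the vise's +y.
- coupon: Welded steel T-joint coupon, 0.3 to 0.6 kg: copper-coloured base plate 70 (x) x 60 (y) x 8 mm; on its middle along x a grey web 70 (x) x 8 (y) mm, top 63 mm above the underside; weld beads at the web's foot reach 10 mm from the middle, 14 mm up. Origin: centre of the underside. Web and base end flush at x = -35 and +35 mm. Stands loose in the vise, its x along the vise's x.
- fixture: Aluminium press fixture fixed to the desk: flat bed 20 mm high, x = -100 to +110 mm, y = -70 to +70 mm, a fine dark line along its centre. Origin: at desk height on the centre line, 35 mm before the stop's face at rest; x points towards the stop (pressing direction), z up. Grey spring housing behind the stop, x = 77 to 107 mm, 52 mm high.
- stop_face (a point): Centre of the face of the orange sprung stop plate that the coupon is pressed against. Plate 90 mm wide (y), 10 mm thick, 21.5 to 69.5 mm above the desk; this point is 45 mm above the desk, at rest 35 mm from the fixture's origin along its +x, and moves with the plate.
- stop (a joint): How far the stop plate is pushed in along the fixture's +x, in m: 0 at rest, 0.025 bottomed. Spring: 2 N to start moving, then 0.8 N per mm (12 N at 0.0125). A black pointer at each side of the plate moves over a scale on the bed: white 0 to 0.006, green 0.006 to 0.019, red beyond.
- tape: Yellow tape measure 70 x 66 x 36 mm, loose on the desk; not to be disturbed. Origin: centre of its underside.
- ruler: Steel rule 150 x 25 x 4 mm, loose on the desk; not to be disturbed. Origin: centre of its underside.
- marker: White marker pen with a blue cap, 120 x 17 x 17 mm, loose on the desk; not to be disturbed. Origin: centre of its underside.
- butt_sample: Dark flat butt-weld sample 90 x 40 x 8 mm, loose on the desk; not to be disturbed. Origin: centre of its underside.
- pipe_sample: Black pipe section standing 110 mm diameter, 100 mm high, upright, loose on the desk; not to be disturbed. Origin: centre of its underside.
- gauge: Steel weld gauge with a black dial, 50 x 70 x 23 mm, loose on the desk; not to be disturbed. Origin: centre of its underside.
- couplant: White bottle with a red cap, 52 mm diameter, 140 mm high, loose on the desk; not to be disturbed. Origin: centre of its underside.

How it is judged:
On the way, in this order (a step that is already met when the one before it is completed fails the run):
1. the vise jaw is slid open by at least 20 mm, with the coupon still in the vise (value of joint vise_jaw above 0.02 m and distance between coupon and vise below 0.04 m), for 0.2 s.
2. the coupon is held up clear of the vise, its underside above the jaws' tops (height (world z) of coupon above 0.042 m and contact force between coupon and the fingers above 1 N and contact force between coupon and vise below 0.1 N), for 0.2 s.
At the end, for the whole second after the job is handed in: Gripper holding the coupon (over 3 N) and pressing the stop with 6 to 18 N, stop 6 to 19 mm in; coupon on the bed (within 4 mm, tilt under 0.08 rad), within 0.1 rad of the bed's x and 15 mm of its centre line, at rest (under 10 mm/s); vise jaw at least 20 mm open (contact force between coupon and the fingers above 3 N and contact force between coupon and stop between 6 and 18 N and value of joint stop between 0.006 and 0.019 m and z of coupon in the frame of fixture between 0.016 and 0.024 m and angle between coupon's own z axis and vertical below 0.08 rad and angle between the x axis of coupon and the x axis of fixture, either way round below 0.1 rad and y of coupon in the frame of fixture between -0.015 and 0.015 m and linear speed of coupon below 0.01 m/s and value of joint vise_jaw above 0.02 m); the arm keeps its last pose, push and grip.
It fails at once if a bystander is moved by more than 30 mm (distance of any of tape, ruler, marker, butt_sample, pipe_sample, gauge, couplant from where it was at the start of the episode above 0.03 m).
It fails at once if the coupon is tipped by more than 0.6 rad (angle between coupon's own z axis and vertical above 0.6 rad).
It fails at once if the stop is bottomed (value of joint stop above 0.0245 m).
It also fails if it takes over 51 s, if anything falls off the work surface, if the arm or the gripper's body presses on something with over 40 N, if the wrist force passes 120 N, or if a joint passes its speed limit or range.

## Working session

There is one attempt and no reset: what is moved stays moved. The work goes in short steps, Python scripts to look and compute and a shell command to move; the robot and the scene stay as the last step left them, time stands still between calls to the robot, and variables do not carry over. Pictures are saved under pics/ and viewed, and the job is handed in when it is done.

```bash
mkdir -p pics
cat > h.py <<'E'
import numpy as np, cv2
from bench import monitor, eyes, order
from scipy.spatial.transform import Rotation as R
def snap(n,f):
    im=eyes.get_image(n); cv2.imwrite('pics/'+f+'.png',im['color'][...,::-1]); np.savez('pics/'+f+'.npz',**im); return im
def load(f): return dict(np.load('pics/'+f+'.npz'))
def cloud(im):
    z=im['range_z']; v,u=np.mgrid[:480,:640]
    P=np.stack([(u-im['cx'])/im['fx']*z,-(v-im['cy'])/im['fy']*z,-z,np.ones_like(z)],-1)
    return (P@np.linalg.inv(im['world_to_cam']).T)[...,:3]
E
python3 - <<'E'
from h import *
snap('top','top0');snap('scene','sc0')
im=load('top0');print(im['fx'],im['cx'],im['cy'],im['world_to_cam'])
s=monitor.get_state();print(s); print(R.from_rotvec(s['tool_rot']).as_matrix().round(3))
E
```

```text
468.0109084860015 319.1986738766583 239.75381915378094 [[-0.04584647 -0.99894772 -0.00124805 -0.0436141 ]
 [ 0.97866672 -0.04516608  0.20042822 -0.626347  ]
 [-0.20027368  0.0079675   0.97970759 -0.90803313]
 [ 0.          0.          0.          1.        ]]
{'time': 0.1, 'joint_positions': array([-1.19483789,  0.32175874, -0.07005363,  1.45158398,  0.02260392,
        1.37077608, -0.05688033]), 'qd': array([-0.00120042, -0.00078636, -0.0015121 , -0.00188669,  0.00153802,
       -0.00072984, -0.00137548]), 'joint_torque': array([-1.04813564e-04, -4.92570305e+01, -4.05689422e-01, -3.13397205e+01,
       -6.40074327e-02,  3.95413698e-02,  7.64173092e-05]), 'position': array([0.22999559, 0.60741237, 0.22154867]), 'tool_rot': array([-5.65242218e-01, -3.09011275e+00,  2.71358740e-03]), 'ft_force': array([ 0.44185358, -0.16306008, -0.60829549]), 'torque': array([-0.03863393,  0.0452544 , -0.06083337]), 'grip_width': 1.000300797264402}
[[-0.935  0.354 -0.001]
 [ 0.354  0.935 -0.002]
 [-0.    -0.002 -1.   ]]
```

View pics/top0.png

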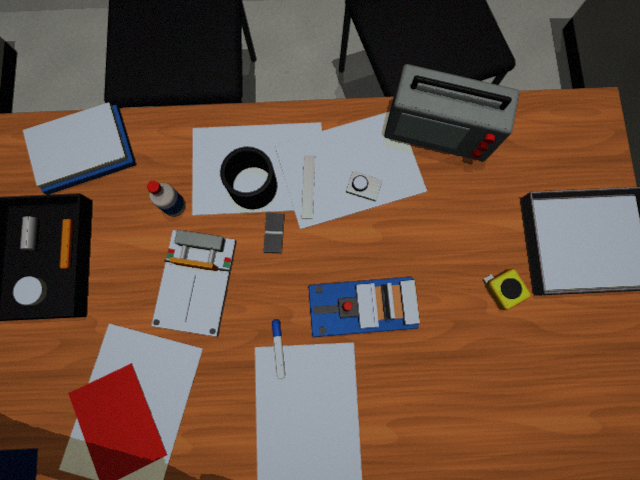

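View pics/sc0.png

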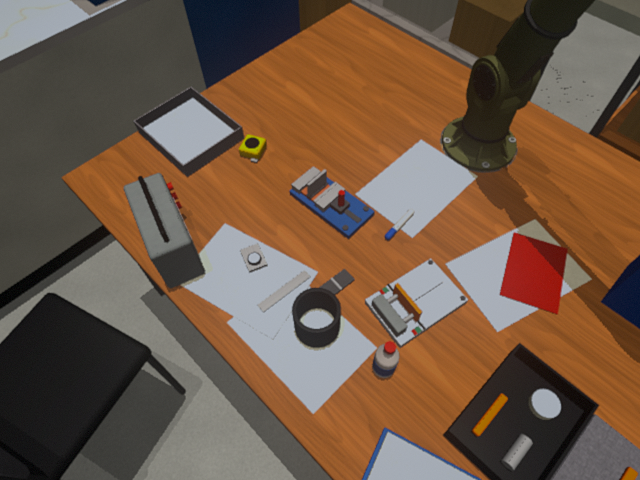

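The top view shows the vise at about (363,306) with the red handle at (347,306) and the coupon web at (391,302). The fixture is at (195,282) with the orange stop at (193,263). The jaw opens towards image left (world +y).

Run:
```python
from h import *
im=load('top0');P=cloud(im);c=im['color'].astype(int)
def roi(u0,u1,v0,v1):
    m=np.zeros((480,640),bool);m[v0:v1,u0:u1]=1;return m
def rect(m,n):
    q=P[m];r=cv2.minAreaRect(q[:,:2].astype(np.float32));print(n,m.sum(),'c',np.round(r[0],4),'size',np.round(r[1],4),'ang',round(r[2],2),'z',np.median(q[:,2]).round(4),'mean',q.mean(0).round(4))
z=P[...,2]
v=roi(300,430,265,345)
print('desk',np.median(z[330:400,220:250]))
rect(v&(z>.010)&(z<.09),'vise all>10')
rect(v&(z>.034)&(z<.046)&(c.min(-1)>110),'jaws');
for a,b,n in((355,383,'slidejaw'),(398,420,'fixjaw')):
    rect(roi(a,b,270,335)&(z>.035)&(z<.045)&(c.min(-1)>110),n)
rect(v&(z>.072),'top stuff')
rect(v&(z>.074)&(c[...,0]>1.6*c[...,1]),'handle')
rect(roi(380,402,265,345)&(z>.070),'web')
f=roi(140,245,220,345)
rect(f&(z>.012)&(z<.028),'bed')
rect(f&(z>.012),'fix all')
rect(f&(c[...,0]>150)&(c[...,2]<90)&(z>.06),'orange')
rect(f&(z>.045)&(z<.058)&(c.max(-1)<170),'housing')
for n in('top',):
  cv2.imwrite('pics/crop_v.png',cv2.resize(im['color'][260:350,295:435,::-1],None,fx=5,fy=5,interpolation=cv2.INTER_CUBIC))
  cv2.imwrite('pics/crop_f.png',cv2.resize(im['color'][220:345,140:250,::-1],None,fx=4.5,fy=4.5,interpolation=cv2.INTER_CUBIC))
```

```text
desk -0.0020135335131351573
vise all>10 5600 c [ 0.4867 -0.1582] size [0.1101 0.2239] ang 2.04 z 0.0221 mean [ 0.4852 -0.1581  0.0284]
jaws 1354 c [ 0.4881 -0.2079] size [0.0888 0.1222] ang 1.96 z 0.0379 mean [ 0.4875 -0.2043  0.038 ]
slidejaw 745 c [ 0.4866 -0.1656] size [0.0888 0.0374] ang 1.79 z 0.0381 mean [ 0.4862 -0.1655  0.0382]
fixjaw 570 c [ 0.4897 -0.2543] size [0.0888 0.0292] ang 2.12 z 0.0379 mean [ 0.4895 -0.2543  0.038 ]
top stuff 272 c [ 0.4782 -0.138 ] size [0.0681 0.163 ] ang 11.1 z 0.0822 mean [ 0.4812 -0.1667  0.2122]
handle 89 c [ 0.461  -0.0952] size [0.0166 0.088 ] ang 41.38 z 0.0863 mean [ 0.4716 -0.1088  0.3047]
web 179 c [ 0.4544 -0.1541] size [0.0606 0.1758] ang 34.79 z 0.0805 mean [ 0.4894 -0.2025  0.1166]
bed 5301 c [0.5546 0.1991] size [0.1408 0.21  ] ang 78.58 z 0.0182 mean [0.5365 0.2002 0.0183]
fix all 6527 c [0.5338 0.0948] size [0.3536 0.2099] ang 78.75 z 0.0187 mean [0.551  0.1951 0.0315]
orange 160 c [0.5254 0.0789] size [0.3443 0.0298] ang 61.09 z 0.0677 mean [0.5857 0.1883 0.0855]
housing 697 c [0.619  0.1859] size [0.0997 0.0721] ang 78.36 z 0.0502 mean [0.6364 0.1811 0.0502]
```

View pics/crop_v.png

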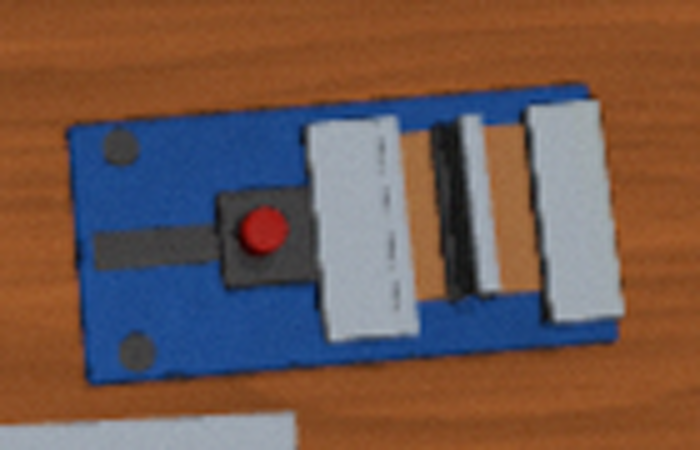

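View pics/crop_f.png

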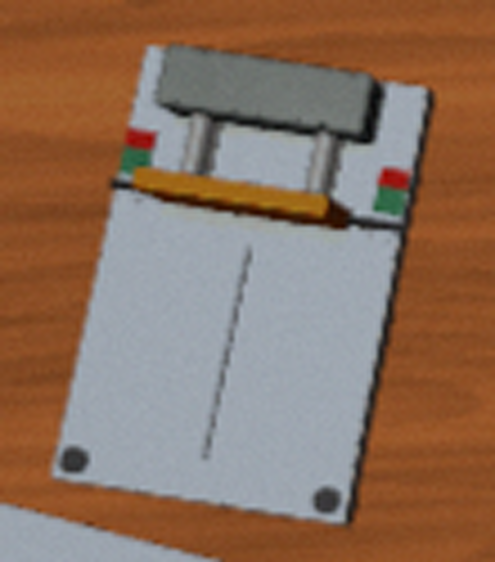

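Run:
```python
from h import *
im=load('top0');P=cloud(im);c=im['color'].astype(int);z=P[...,2]
def roi(u0,u1,v0,v1):
    m=np.zeros((480,640),bool);m[v0:v1,u0:u1]=1;return m
def rect(m,n):
    q=P[m];r=cv2.minAreaRect(q[:,:2].astype(np.float32));print(n,m.sum(),'c',np.round(r[0],4),'size',np.round(r[1],4),'ang',round(r[2],2),'z',np.median(q[:,2]).round(4),'med',np.median(q,0).round(4))
rect(roi(335,360,290,322)&(z>.080)&(z<.092)&(c[...,0]>1.6*c[...,1]),'handle')
rect(roi(380,402,265,345)&(z>.077)&(z<.088),'web')
rect(roi(160,250,225,290)&(z>.063)&(z<.073),'orange')
# dark line on bed
m=roi(180,200,275,322)&(c.sum(-1)<np.median(c[280:320,175:205].sum(-1))*.8)&(z>.01)&(z<.03)
q=P[m];l=cv2.fitLine(q[:,:2].astype(np.float32),cv2.DIST_HUBER,0,.01,.01).ravel();print('line',m.sum(),l,np.degrees(np.arctan2(l[1],l[0])))
a=np.radians(-11.4);o=np.array([.5497,.2001]);e=np.array([np.cos(a),np.sin(a)]);n=np.array([-e[1],e[0]])
print('line in fixture',((q[:,:2]-o)@e).min(),((q[:,:2]-o)@e).max(),np.median((q[:,:2]-o)@n))
b=np.radians(2);y=np.array([-np.sin(b),np.cos(b)]);x=np.array([y[1],-y[0]])
for nme,(u0,u1) in dict(slide=(355,383),fix=(398,420)).items():
    k=roi(u0,u1,270,335)&(z>.035)&(z<.042)&(c.min(-1)>110);k=P[k][:,:2]
    print(nme,np.percentile(k@y,[1,99]),np.percentile(k@x,[1,99]))
```

```text
handle 65 c [ 0.4855 -0.1228] size [0.0158 0.0158] ang 87.32 z 0.0855 med [ 0.4852 -0.1228  0.0855]
web 149 c [ 0.492  -0.2085] size [0.0679 0.0084] ang 1.62 z 0.0808 med [ 0.4916 -0.2088  0.0808]
orange 218 c [0.5887 0.1923] size [0.0904 0.01  ] ang 78.54 z 0.0677 med [0.5882 0.1915 0.0677]
line 44 [ 0.9786927  -0.20533048  0.52702326  0.20482641] -11.8488455
line in fixture -0.07957677974264686 0.016781170906496837 0.0002226502600484722
slide [-0.20060326 -0.16412146] [0.43683783 0.52381675]
fix [-0.28536502 -0.25705399] [0.43701148 0.52427219]
```

```bash
python3 -m pendant '[[[0,0,-7.6],[0,0,0],-1],[[0,0,-7.6],[0,0,0],-1],[[0,0,-7.5],[0,0,0],-1],[[0,0,0],[-0.035,-0.045,0],-1],[[0,0,0],[-0.035,-0.045,0],-1],[[0,0,0],[-0.035,-0.045,0],-1],[[0,0,0],[-0.035,-0.045,0],-1],[[0,0,0],[-0.035,-0.045,0],-1]]' 15
python3 -m pendant '[[[0,0,0],[-0.025,-0.055,0],-1],[[0,0,0],[-0.025,-0.055,0],-1],[[0,0,0],[0,-0.06,0],-1],[[0,0,0],[0,-0.06,0],-1],[[0,0,0],[0,-0.06,0],-1],[[0,0,0],[0,-0.06,0],-1],[[0,0,0],[0,-0.06,0],-1],[[0,0,0],[0,0,0],-1]]'
cat >> h.py <<'E'
def go(p,yaw=None):
    "delta in tool axes to world point p (current measured)"
    s=monitor.get_state();M=R.from_rotvec(s['tool_rot']).as_matrix()
    print('t',s['time'],'pos',s['position'].round(4),'yawY',np.degrees(np.arctan2(M[1,1],M[0,1])).round(2),'ztool',M[:,2].round(4),'F',s['ft_force'].round(2),'w',round(s['grip_width'],3))
    print('delta tool',(M.T@(np.array(p)-s['position'])).round(4))
E
python3 - <<'E'
from h import *
go([.4855,-.1228,.15])
E
```

```text
time: 1.1
position: [0.4136, 0.3873, 0.2222]
tool_rot: [0.054, -3.141, 0.0]
ft_force: [-0.2, 0.9, -0.8]
grip_width: 1.0
time: 2.1
position: [0.4764, -0.0246, 0.2226]
tool_rot: [-0.039, 3.141, -0.001]
ft_force: [0.2, 0.9, 0.5]
grip_width: 0.999
t 2.1 pos [ 0.4764 -0.0246  0.2226] yawY 91.42 ztool [ 2.e-04 -9.e-04 -1.e+00] F [0.16 0.88 0.48] w 0.999
delta tool [-0.0066 -0.0984  0.0727]
```

```bash
python3 -m pendant '[[[0,0,0],[-0.0033,-0.049,0.036],-1],[[0,0,0],[-0.0033,-0.049,0.036],-1],[[0,0,0],[0,0,0],-1],[[0,0,0],[0,0,0],-1]]'
python3 - <<'E'
from h import *
go([.4855,-.1228,.05])
snap('wrist','w1');snap('top','top1')
E
```

```text
time: 2.6
position: [0.4869, -0.1153, 0.1504]
tool_rot: [0.056, -3.141, -0.001]
ft_force: [-0.3, 1.7, 0.8]
grip_width: 0.998
t 2.6 pos [ 0.4869 -0.1153  0.1504] yawY 92.03 ztool [-5.e-04  8.e-04 -1.e+00] F [-0.27  1.67  0.75] w 0.998
delta tool [ 0.0017 -0.0076  0.1004]
```

View pics/w1.png

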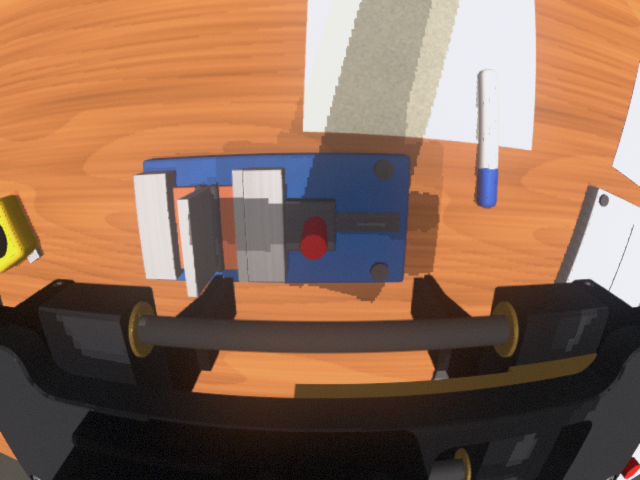

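The wrist view shows the red handle top at about (314,240), between the open fingers, and the web at (197,238). I'll check the handle position with the fisheye model.

```bash
cat >> h.py <<'E'
def fcloud(im):
    z=im['range_z'].astype(float); v,u=np.mgrid[:480,:640]
    a=(u-im['cx'])/im['fx'];b=(v-im['cy'])/im['fy'];th=np.hypot(a,b)+1e-9;k=np.tan(th)/th
    P=np.stack([a*k*z,-b*k*z,-z,np.ones_like(z)],-1)
    return (P@np.linalg.inv(im['world_to_cam']).T)[...,:3]
E
python3 - <<'E'
from h import *
im=load('w1');P=fcloud(im);c=im['color'].astype(int);z=P[...,2]
m=(c[...,0]>80)&(c[...,1]<50)&(c[...,2]<60)&(z>.07)&(z<.12)
m[:200]=0;m[270:]=0;m[:,:280]=0;m[:,350:]=0
q=P[m];print(m.sum(),np.median(q,0),q.min(0),q.max(0))
t=m&(z>.082);q=P[t];print(t.sum(),(q.min(0)+q.max(0))/2,np.ptp(q,0))
w=(z>.074)&(z<.095);w[:, :170]=0;w[:,225:]=0;w[:180]=0;w[300:]=0;q=P[w];r=cv2.minAreaRect(q[:,:2].astype(np.float32));print(r,np.median(q,0))
E
```

```text
680 [ 0.47974599 -0.12350449  0.08680767] [ 0.47330587 -0.13204671  0.07019533] [ 0.49101812 -0.11528044  0.08932835]
569 [ 0.482162   -0.12366357  0.08569404] [0.01771225 0.01676627 0.00726862]
((0.48913100361824036, -0.20951034128665924), (0.0705762431025505, 0.009449142962694168), 2.365379810333252) [ 0.48641589 -0.20831087  0.08177205]
```

```bash
python3 -m pendant '[[[0,0,0],[0.003,-0.008,0.04],-1],[[0,0,0],[0,0,0.03],-1],[[0,0,0],[0,0,0],-1],[[0,0,0],[0,0,0],-1]]'
python3 - <<'E'
from h import *
go([.484,-.1232,.05])
E
```

```text
time: 3.2
position: [0.4854, -0.1241, 0.0821]
tool_rot: [-0.056, 3.139, 0.0]
ft_force: [-0.4, 0.5, 0.0]
grip_width: 1.0
t 3.2 pos [ 0.4854 -0.1241  0.0821] yawY 92.06 ztool [ 2.4e-03  1.0e-04 -1.0e+00] F [-0.38  0.52  0.02] w 1.0
delta tool [0.0014 0.0009 0.0321]
```

```bash
python3 -m pendant '[[[0,0,0],[0,0.001,0.032],-1],[[0,0,0],[0,0,0],-1],[[0,0,0],[0,0,0],1],[[0,0,0],[0,0,0],1],[[0,0,0],[0,0,0],1],[[0,0,0],[0,0,0],1],[[0,0,0],[0,0,0],1],[[0,0,0],[0,0,0],1]]' 12
python3 - <<'E'
from h import *
go([.484,-.1232,.05])
E
```

```text
time: 4.2
position: [0.484, -0.1238, 0.0485]
tool_rot: [0.054, -3.141, -0.0]
ft_force: [0.3, 0.2, -0.4]
grip_width: 0.4
t 4.2 pos [ 0.484  -0.1238  0.0485] yawY 91.97 ztool [-1.e-04  1.e-04 -1.e+00] F [ 0.34  0.16 -0.41] w 0.4
delta tool [-0.0001  0.0006 -0.0015]
```

```bash
python3 -m pendant '[[[0,0,0],[0,0,0],1],[[0,0,0],[0,0,0],1],[[0,0,0],[0,0,0],1],[[0,0,0],[0,0,0],1],[[0,0,0],[0,0,0],1]]'
python3 -m pendant '[[[0,0,0],[0,0.008,0],1],[[0,0,0],[0,0.01,0],1],[[0,0,0],[0,0.01,0],1],[[0,0,0],[0,0.01,0],1],[[0,0,0],[0,0,0],1],[[0,0,0],[0,0,0],1],[[0,0,0],[0,0,0],1]]'
python3 - <<'E'
from h import *
go([.484,-.1232,.05]);snap('top','top2')
E
```

```text
time: 4.82
position: [0.484, -0.1229, 0.0485]
tool_rot: [0.055, -3.141, -0.002]
ft_force: [-0.8, 4.3, 0.1]
grip_width: 0.203
time: 5.7
position: [0.4826, -0.084, 0.0485]
tool_rot: [0.055, -3.141, -0.004]
ft_force: [0.0, 3.8, -0.3]
grip_width: 0.203
t 5.7 pos [ 0.4826 -0.084   0.0485] yawY 92.02 ztool [-5.0e-04  2.3e-03 -1.0e+00] F [ 0.05  3.77 -0.29] w 0.203
delta tool [ 0.     -0.0393 -0.0016]
```

View pics/top2.png

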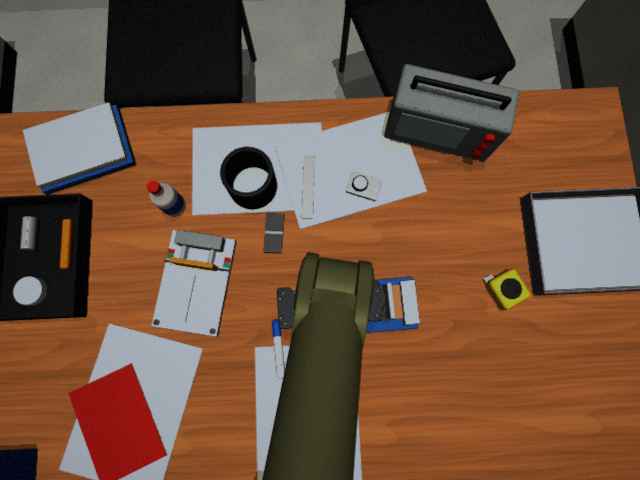

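```bash
python3 -m pendant '[[[0,0,0],[0,0,0],0],[[0,0,0],[0,0,0],0],[[0,0,0],[0,0,0],0],[[0,0,0],[0,0,-0.04],0],[[0,0,0],[0,0,-0.04],0],[[0,0,0],[-0.004,-0.06,0],0],[[0,0,0],[0,-0.06,0],0],[[0,0,0],[0,0,0],0]]'
python3 -m pendant '[[[0,0,0],[0,0,0],0],[[0,0,0],[0,0,0],0]]'
python3 - <<'E'
from h import *
go([.490,-.209,.045]);im=snap('wrist','w2')
P=fcloud(im);c=im['color'].astype(int);z=P[...,2]
w=(z>.074)&(z<.092)&(abs(P[...,1]+.209)<.02)&(abs(P[...,0]-.49)<.05);q=P[w];r=cv2.minAreaRect(q[:,:2].astype(np.float32));print(w.sum(),r,np.median(q,0))
E
```

```text
time: 6.75
position: [0.4897, -0.212, 0.1292]
tool_rot: [-0.039, 3.141, -0.006]
ft_force: [-0.2, 0.3, 0.8]
grip_width: 0.498
time: 7.0
position: [0.491, -0.204, 0.1283]
tool_rot: [0.058, -3.141, -0.001]
ft_force: [-0.4, 0.2, -0.0]
grip_width: 0.496
t 7.0 pos [ 0.491  -0.204   0.1283] yawY 92.1 ztool [-2.e-04  8.e-04 -1.e+00] F [-0.43  0.16 -0.03] w 0.496
delta tool [ 0.0012 -0.0051  0.0833]
1587 ((0.48910966515541077, -0.2099200189113617), (0.07043813169002533, 0.008174203336238861), 2.077399730682373) [ 0.48611084 -0.20983861  0.08214689]
```

View pics/w2.png

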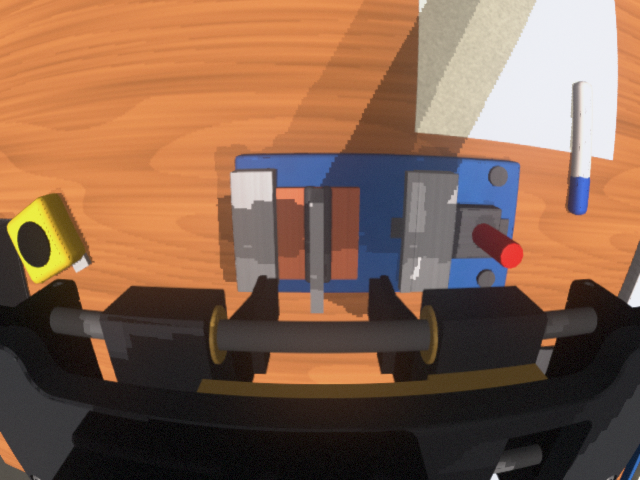

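The jaw is wide open and the web stands midway between the fingers at (317,250), yaw aligned. I'll descend and grip.

```bash
python3 -m pendant '[[[0,0,0],[0.0015,-0.0055,0.03],0],[[0,0,0],[0,0,0.03],0],[[0,0,0],[0,0,0.012],0],[[0,0,0],[0,0,0],0],[[0,0,0],[0,0,0.01],0],[[0,0,0],[0,0,0],0],[[0,0,0],[0,0,0],0]]' 40
python3 - <<'E'
from h import *
go([.4895,-.2095,.044])
E
```

```text
time: 7.92
position: [0.4899, -0.2112, 0.047]
tool_rot: [-0.054, 3.14, -0.0]
ft_force: [0.5, 0.3, 0.4]
grip_width: 0.499
t 7.925 pos [ 0.4899 -0.2112  0.047 ] yawY 91.97 ztool [ 8.e-04 -1.e-04 -1.e+00] F [0.45 0.3  0.41] w 0.499
delta tool [0.0003 0.0017 0.003 ]
```

```bash
python3 -m pendant '[[[0,0,0],[0,0.0015,0.003],0],[[0,0,0],[0,0,0],1],[[0,0,0],[0,0,0],1],[[0,0,0],[0,0,0],1],[[0,0,0],[0,0,0],1],[[0,0,0],[0,0,0],1],[[0,0,0],[0,0,0],1],[[0,0,0],[0,0,0],1]]' 40
python3 - <<'E'
from h import *
go([.4895,-.2095,.044])
E
```

```text
time: 8.93
position: [0.4895, -0.2088, 0.0436]
tool_rot: [0.055, -3.141, -0.002]
ft_force: [-0.2, 3.5, 2.8]
grip_width: 0.089
t 8.925 pos [ 0.4895 -0.2088  0.0436] yawY 92.0 ztool [-2.0e-04  1.2e-03 -1.0e+00] F [-0.23  3.47  2.77] w 0.089
delta tool [ 0.     -0.0007 -0.0004]
```

```bash
python3 -m pendant '[[[0,0,0],[0,0,-0.015],1],[[0,0,0],[0,0,-0.02],1],[[0,0,0],[0,0,-0.025],1],[[0,0,0],[0,0,-0.03],1],[[0,0,0],[0,0,0],1],[[0,0,0],[0,0,0],1],[[0,0,0],[0,0,0],1]]'
python3 - <<'E'
from h import *
go([.5,.2101,.134]);snap('wrist','w3')
E
```

```text
time: 9.8
position: [0.4884, -0.2095, 0.132]
tool_rot: [0.054, -3.139, -0.001]
ft_force: [-0.1, 0.2, -4.6]
grip_width: 0.089
t 9.8 pos [ 0.4884 -0.2095  0.132 ] yawY 91.96 ztool [-2.6e-03  3.0e-04 -1.0e+00] F [-0.06  0.16 -4.59] w 0.089
delta tool [-0.026   0.4189 -0.0019]
```

View pics/w3.png

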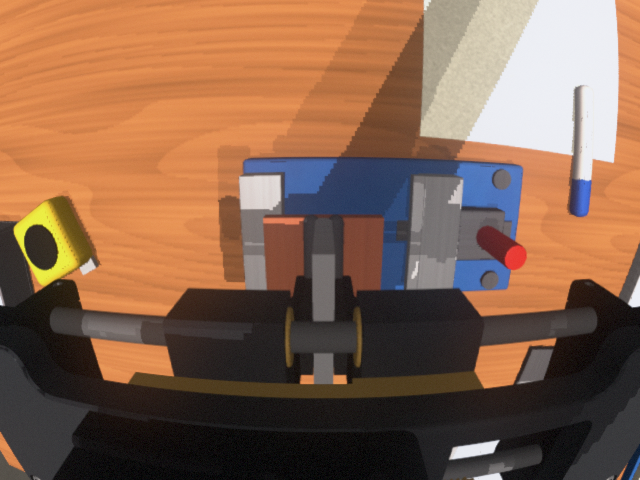

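```bash
python3 -m pendant '[[[0,0,0],[-0.007,0.025,-0.02],1],[[0,0,0],[-0.007,0.05,0],1],[[0,0,0],[-0.007,0.058,0],1],[[0,0,0],[-0.007,0.058,0],1],[[0,0,0],[-0.007,0.058,0],1],[[0,0,0],[-0.007,0.058,0],1],[[0,0,0],[-0.007,0.055,0],1],[[0,0,0],[-0.007,0.04,0],1]]'
python3 -m pendant '[[[0,0,4.4],[0,0.01,0],1],[[0,0,4.5],[0,0,0],1],[[0,0,4.5],[0,0,0],1],[[0,0,0],[0,0,0],1],[[0,0,0],[0,0,0],1],[[0,0,0],[0,0,0],1]]'
python3 - <<'E'
from h import *
go([.530,.204,.065]);snap('wrist','w4');snap('top','top4');snap('scene','sc4')
E
```

```text
time: 10.85
position: [0.5307, 0.1971, 0.1524]
tool_rot: [0.058, -3.14, 0.0]
ft_force: [-0.1, -0.4, -4.3]
grip_width: 0.086
time: 11.6
position: [0.5312, 0.2039, 0.1534]
tool_rot: [-0.312, -3.126, 0.0]
ft_force: [-0.3, 0.4, -4.4]
grip_width: 0.094
t 11.6 pos [0.5312 0.2039 0.1534] yawY 78.6 ztool [-2.e-04 -2.e-04 -1.e+00] F [-0.34  0.38 -4.4 ] w 0.094
delta tool [ 0.0012 -0.0001  0.0884]
```

View pics/w4.png

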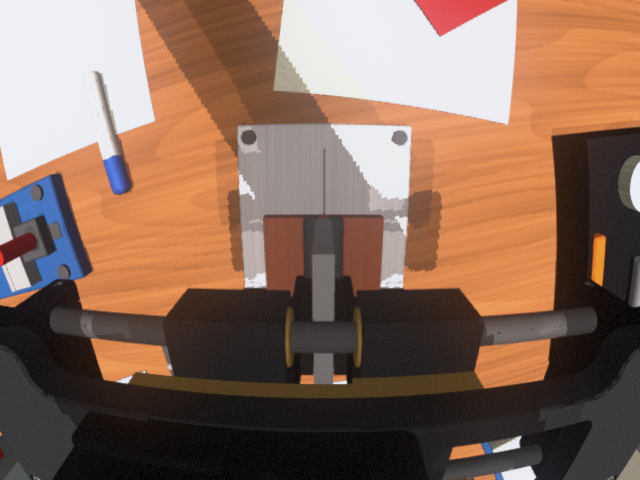

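View pics/sc4.png

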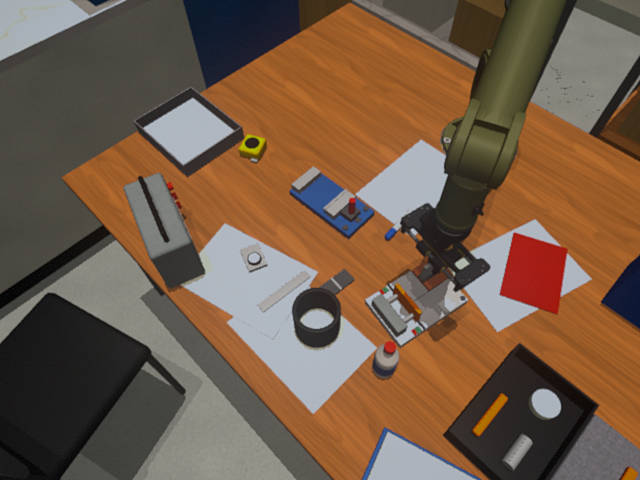

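Coupon and web line up with the dark centre line (line at u≈324, web at u≈323), over the bed and short of the stop. I'll lower it, then creep down.

```bash
python3 -m pendant '[[[0,0,0],[0,0,0.04],1],[[0,0,0],[0,0,0.035],1],[[0,0,0],[0,0,0.022],1],[[0,0,0],[0,0,0],1],[[0,0,0],[0,0,0],1]]'
python3 - <<'E'
from h import *
go([.530,.204,.0436]);im=snap('wrist','w5')
P=fcloud(im);z=P[...,2]
# web & base in fixture frame
E
python3 -m pendant '[[[0,0,0],[0,0,0.006],1],[[0,0,0],[0,0,0.003],1],[[0,0,0],[0,0,0],1],[[0,0,0],[0,0,0],1]]'
python3 - <<'E'
from h import *
go([.530,.204,.0436])
E
```

```text
time: 12.38
position: [0.5322, 0.2044, 0.0577]
tool_rot: [0.313, 3.124, 0.002]
ft_force: [0.7, 0.3, -3.8]
grip_width: 0.09
t 12.375 pos [0.5322 0.2044 0.0577] yawY 78.57 ztool [ 1.7e-03  8.0e-04 -1.0e+00] F [ 0.66  0.29 -3.82] w 0.09
delta tool [ 0.0021 -0.0008  0.0141]
time: 12.92
position: [0.5313, 0.2041, 0.0476]
tool_rot: [0.313, 3.126, 0.0]
ft_force: [-0.0, 0.0, -5.0]
grip_width: 0.089
t 12.925 pos [0.5313 0.2041 0.0476] yawY 78.57 ztool [ 2.e-04  1.e-04 -1.e+00] F [-0.04  0.03 -5.04] w 0.089
delta tool [ 0.0013 -0.0003  0.004 ]
```

View pics/w5.png

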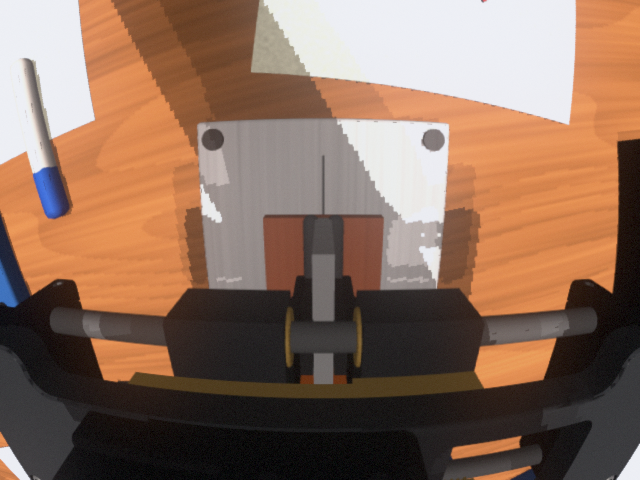

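```bash
python3 -m pendant '[[[0,0,0],[0,0,0.0015],1],[[0,0,0],[0,0,0.001],1],[[0,0,0],[0,0,0],1],[[0,0,0],[0,0,0],1]]'
python3 -m pendant '[[[0,0,0],[0,0,0.001],1],[[0,0,0],[0,0,0],1],[[0,0,0],[0,0,0],1]]'
python3 -m pendant '[[[0,0,0],[0,0,0.0005],1],[[0,0,0],[0,0,0],1],[[0,0,0],[0,0,0],1]]'
```

```text
time: 13.42
position: [0.5313, 0.2041, 0.0451]
tool_rot: [0.313, 3.126, 0.0]
ft_force: [-0.1, -0.4, -2.7]
grip_width: 0.089
time: 13.8
position: [0.5313, 0.204, 0.0441]
tool_rot: [0.313, 3.126, 0.0]
ft_force: [-0.2, 0.0, -3.6]
grip_width: 0.091
time: 14.18
position: [0.5313, 0.2041, 0.0436]
tool_rot: [0.313, 3.126, 0.0]
ft_force: [0.1, -0.6, -4.4]
grip_width: 0.088
```

```bash
for i in 1 2; do python3 -m pendant '[[[0,0,0],[0,0,0.0005],1],[[0,0,0],[0,0,0],1],[[0,0,0],[0,0,0],1]]' | egrep 'pos|ft'; done
```

```text
position: [0.5313, 0.2041, 0.0436]
ft_force: [-2.5, -1.7, 3.1]
position: [0.5313, 0.2041, 0.0436]
ft_force: [-4.0, -2.0, 7.1]
```

Seated on the bed at TCP z = 0.0436 (force rises). I'll ease the down-pressure and slide towards the stop.

```bash
python3 -m pendant '[[[0,0,0],[0,0,-0.0008],1],[[0,0,0],[-0.004,0,0],1],[[0,0,0],[-0.005,0,0],1],[[0,0,0],[-0.005,0,0],1],[[0,0,0],[-0.003,0,0],1],[[0,0,0],[0,0,0],1],[[0,0,0],[0,0,0],1]]'
python3 - <<'E'
from h import *
o=np.array([.5497,.2001]);a=np.radians(-11.45);e=np.array([np.cos(a),np.sin(a)]);n=np.array([-e[1],e[0]])
s=monitor.get_state();p=s['position'][:2]-o;print(p@e,p@n,s['ft_force'][:2]@e,s['ft_force'])
E
```

```text
time: 15.8
position: [0.5479, 0.2013, 0.0436]
tool_rot: [-0.312, -3.126, -0.001]
ft_force: [-4.8, 2.4, 4.3]
grip_width: 0.09
-0.001972117558951157 0.000851222788351104 -5.2177735845999 [-4.84663152  2.35550764  4.30811035]
```

```bash
cat > st.py <<'E'
from h import *
o=np.array([.5497,.2001]);a=np.radians(-11.45);e=np.array([np.cos(a),np.sin(a)]);n=np.array([-e[1],e[0]])
s=monitor.get_state();p=s['position'][:2]-o;print(s['time'],'fx',(p@e).round(4),'fy',(p@n).round(4),'Fx',(s['ft_force'][:2]@e).round(2),'Fz',s['ft_force'][2].round(2),'z',s['position'][2].round(4))
E
python3 -m pendant '[[[0,0,0],[0,0,-0.0003],1],[[0,0,0],[0,0,0],1],[[0,0,0],[0,0,0],1]]'|grep xx; python3 st.py
python3 -m pendant '[[[0,0,0],[-0.003,0,0],1],[[0,0,0],[-0.002,0,0],1],[[0,0,0],[0,0,0],1],[[0,0,0],[0,0,0],1]]'|grep xx; python3 st.py
python3 -c "
from h import *
snap('top','top6')"
```

```text
16.175 fx -0.002 fy 0.0009 Fx -3.7 Fz 1.48 z 0.0436
16.675 fx 0.0008 fy 0.0007 Fx -9.97 Fz 6.9 z 0.0437
```

Run:
```python
from h import *
im=load('top6');cv2.imwrite('pics/c6.png',cv2.resize(im['color'][215:345,120:280,::-1],None,fx=5,fy=4.6,interpolation=cv2.INTER_CUBIC))
snap('scene','sc6');im=load('sc6');cv2.imwrite('pics/c6s.png',cv2.resize(im['color'][240:370,340:500,::-1],None,fx=5,fy=4.6,interpolation=cv2.INTER_CUBIC))
```

```text
(no output)
```

View pics/c6.png

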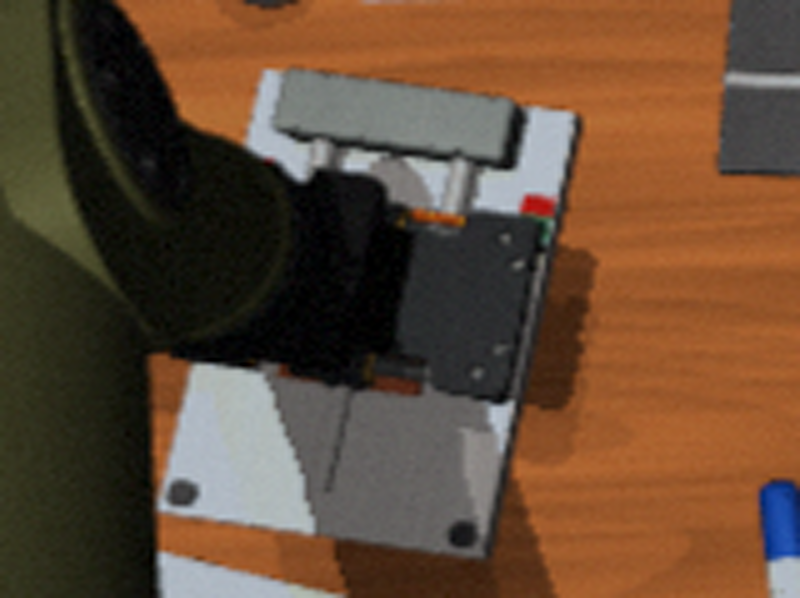

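View pics/c6s.png

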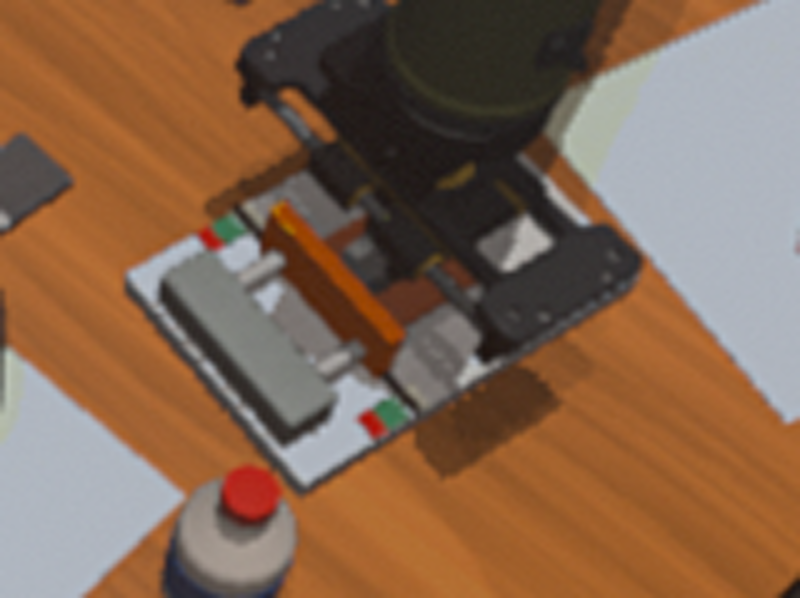

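```bash
python3 -m pendant '[[[0,0,0],[0,0,-0.0007],1],[[0,0,0],[0,0,0],1],[[0,0,0],[0,0,0],1]]'|grep xx; python3 st.py;python3 -c "
from h import *
go([.55,.2,.0436])"
python3 -m pendant '[[[0,0,0],[0,0,-0.0005],1],[[0,0,0],[0,0,0],1],[[0,0,0],[0,0,0],1]]'|grep xx; python3 st.py
```

```text
17.15 fx 0.0009 fy 0.0007 Fx -8.02 Fz 3.13 z 0.0437
t 17.15 pos [0.5508 0.2006 0.0437] yawY 78.64 ztool [-3.9e-03  4.0e-04 -1.0e+00] F [-7.44  3.63  3.13] w 0.091
delta tool [ 0.0006 -0.0007  0.0001]
17.525 fx 0.0011 fy 0.0006 Fx -6.41 Fz 0.88 z 0.0437
```

```bash
python3 -m pendant '[[[0,0,0],[0,0,-0.0008],1],[[0,0,0],[0,0,0],1],[[0,0,0],[0,0,0],1]]'|grep xx; python3 st.py
python3 -m pendant '[[[0,0,0],[-0.003,0,0],1],[[0,0,0],[-0.002,0,0],1],[[0,0,0],[0,0,0],1],[[0,0,0],[0,0,0],1]]'|grep xx; python3 st.py
python3 -m pendant '[[[0,0,0],[-0.002,0,0],1],[[0,0,0],[-0.002,0,0],1],[[0,0,0],[0,0,0],1],[[0,0,0],[0,0,0],1]]'|grep xx; python3 st.py
```

```text
17.9 fx 0.0013 fy -0.0003 Fx -5.19 Fz -3.91 z 0.0439
18.4 fx 0.0053 fy -0.0003 Fx -8.1 Fz -1.7 z 0.0439
18.9 fx 0.0083 fy -0.0003 Fx -9.68 Fz 2.45 z 0.0439
```

```bash
python3 -m pendant '[[[0,0,0],[0,0,-0.0008],1],[[0,0,0],[-0.0015,0,0],1],[[0,0,0],[0,0,0],1],[[0,0,0],[0,0,0],1]]'|grep xx; python3 st.py
python3 - <<'E'
from h import *
for n,f,(a,b,c,d) in (('scene','sc7',(260,350,350,460)),('top','top7',(225,315,130,240))):
    im=snap(n,f);cv2.imwrite('pics/c_'+f+'.png',cv2.resize(im['color'][a:b,c:d,::-1],None,fx=7,fy=6.5,interpolation=cv2.INTER_CUBIC))
    P=cloud(im);z=P[...,2];o=np.array([.5497,.2001]);a=np.radians(-11.45);e=np.array([np.cos(a),np.sin(a)]);nn=np.array([-e[1],e[0]])
    C=im['color'].astype(int)
    for g in((f,P,C),)+(((n+'0ref',cloud(load('sc0' if n=='scene' else 'top0')),load('sc0' if n=='scene' else 'top0')['color'].astype(int)),)):
        P,C=g[1:];z=P[...,2];X=(P[...,:2]-o)@e;Y=(P[...,:2]-o)@nn
        m=(z>.060)&(z<.075)&(abs(Y)<.05)&(X>.02)&(X<.075)&(C[...,0]>1.5*C[...,2]);
        print(g[0],m.sum(),np.percentile(X[m],[2,25,50,75,98]).round(4) if m.sum() else '')
E
```

```text
19.4 fx 0.0089 fy -0.0004 Fx -11.01 Fz -1.0 z 0.044
sc7 212 [0.0432 0.0473 0.0505 0.0532 0.0548]
scene0ref 190 [0.0336 0.0365 0.0397 0.0419 0.0437]
top7 16 [0.0526 0.0536 0.0542 0.0549 0.0557]
top0ref 218 [0.0349 0.037  0.0393 0.042  0.0443]
```

View pics/c_sc7.png

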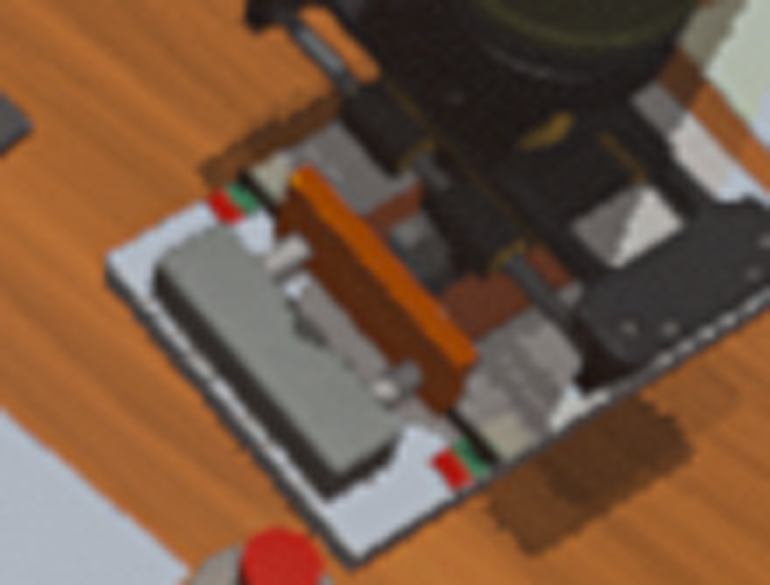

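View pics/c_top7.png

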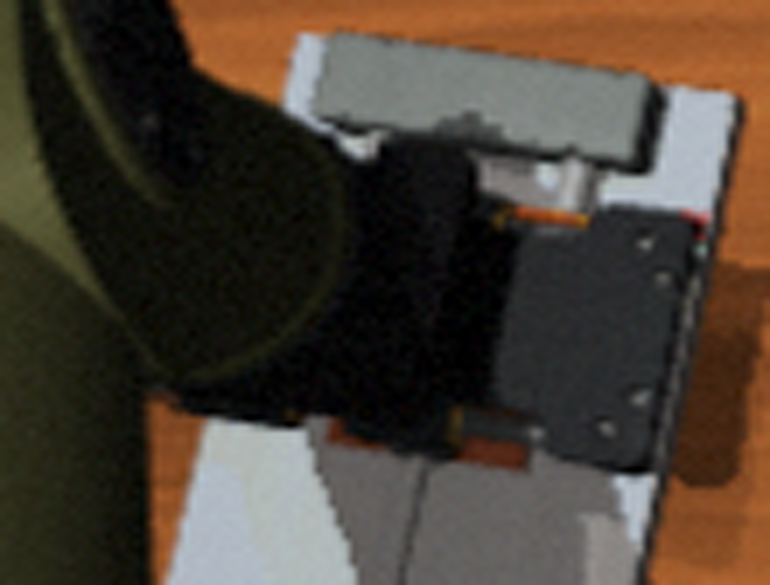

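```bash
python3 -m pendant '[[[0,0,0],[-0.0016,0,0],1],[[0,0,0],[0,0,0],1],[[0,0,0],[0,0,0],1],[[0,0,0],[0,0,0],1],[[0,0,0],[0,0,0],1],[[0,0,0],[0,0,0],1]]'; python3 st.py
python3 - <<'E'
from h import *
go([.56,.2,.044])
im=snap('scene','sc8');P=cloud(im);r=load('sc0');Q=cloud(r)
o=np.array([.5497,.2001]);a=np.radians(-11.45);e=np.array([np.cos(a),np.sin(a)]);n=np.array([-e[1],e[0]])
for P,C in((P,im['color'].astype(int)),(Q,r['color'].astype(int))):
    z=P[...,2];X=(P[...,:2]-o)@e;Y=(P[...,:2]-o)@n;m=(z>.060)&(z<.075)&(abs(Y)<.05)&(X>.02)&(X<.075)&(C[...,0]>1.5*C[...,2]);print('plate',np.median(X[m]).round(4))
w=snap('wrist','w8');P=fcloud(w);C=w['color'].astype(int);z=P[...,2];X=(P[...,:2]-o)@e;Y=(P[...,:2]-o)@n
m=(C[...,0]>1.4*C[...,2])&(z>.015)&(z<.045)&(abs(Y)<.035)&(X<.02)&(X>-.05)
A=np.c_[X[m],Y[m],np.ones(m.sum())];print('base plane',m.sum(),np.linalg.lstsq(A,z[m],rcond=None)[0],'X',np.percentile(X[m],[1,99]),'Y',np.percentile(Y[m],[1,99]),np.median(z[m]))
k=m&(X<np.percentile(X[m],1)+.004);print('rear edge angle: ',[ (np.percentile(X[m&(abs(Y-y)<.004)],1)).round(4) for y in(-.022,.022)])
for f in('sc0','sc8'):
    pass
t=snap('top','top8');d=load('top0')['color'].astype(int);print('ok')
E
```

```text
time: 20.25
position: [0.5596, 0.1977, 0.044]
tool_rot: [-0.309, -3.116, 0.004]
ft_force: [-11.3, 3.6, 0.0]
grip_width: 0.09
20.25 fx 0.0101 fy -0.0003 Fx -11.82 Fz 0.05 z 0.044
t 20.25 pos [0.5596 0.1977 0.044 ] yawY 78.66 ztool [-0.0102 -0.0014 -0.9999] F [-11.32   3.61   0.05] w 0.09
delta tool [ 0.      0.0023 -0.    ]
plate 0.0519
plate 0.0397
base plane 5728 [ 0.01911524 -0.00069918  0.02774766] X [-0.02508838  0.01371965] Y [-0.03183196  0.02719391] 0.027623129318661316
rear edge angle:  [np.float64(-0.0249), np.float64(-0.025)]
ok
```

View pics/w8.png

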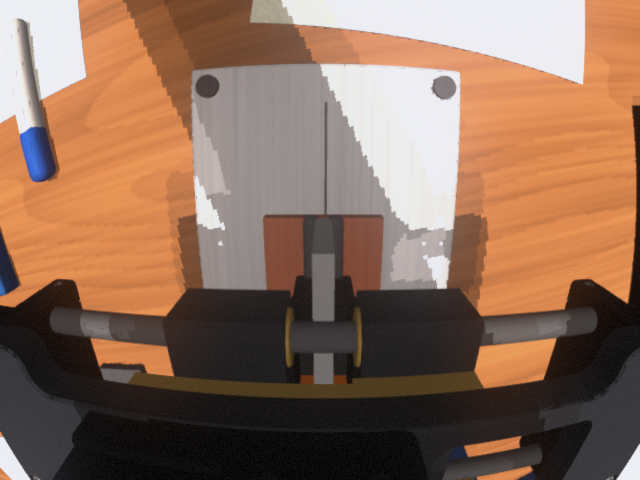

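View pics/top8.png

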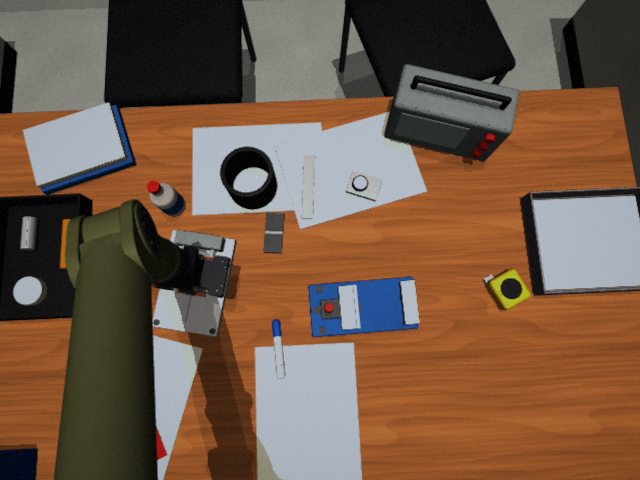

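Everything agrees. The plate has moved in 12.2 mm at about 11.8 N, the base is level within 0.02 rad and on the centre line, and the vise is open with the bystanders where they were. I'm handing in.

```bash
python3 st.py; python3 -c "
from h import *
print(order.close_job())"; python3 st.py
```

```text
20.4 fx 0.0102 fy -0.0003 Fx -10.97 Fz -0.39 z 0.044
the job is handed in; nothing more can be done
None
the job is handed in; nothing more can be done
```

The job is handed in at 20.4 s of the 51 s allowed, with the coupon still gripped and pressed against the stop near the middle of the green. No verdict was reported.

I slid the vise jaw about 39 mm open by its red handle. Then I lifted the coupon clear by its web, set it on the fixture bed on the centre line and pushed it end-on into the stop.

| Last checks | Reading |
|---|---|
| Stop pushed in (scene camera) | about 12.2 mm |
| Force against the push | 11.8 N settled, 11.0 N at the final reading |
| Coupon tilt | about 0.02 rad |
| Square to the bed | rear edge within 0.1 mm across its width |
| Off the centre line | about 0.3 mm by TCP, about 2 mm by the wrist camera |
| Vise | still open in the last top picture |
| Other things on the desk | where they were in the last top picture |

- **Friction during the push:** at first the coupon pressed on the bed too hard and bed friction inflated the push reading. I eased it up in small steps until the sensor force and the measured spring travel agreed.
- **Small leftovers:** a light load of about 4 to 5 N on the bed remains, so the wrist force differs slightly from the true stop force. The tool leans about 0.01 rad under the push.

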